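# Prime the bath feed and set its valve two turns open

### The job

Get the bath's water feed ready: push the blue plunger of the priming pump all the way down to its stop and let it spring back, then screw the red wheel valve shut (clockwise from above) until it stops, and back it off exactly two full turns. Finish with the wheel's black crank knob still held between the fingers at that setting; do not let go, and leave the jar, bowl and beaker undisturbed.

Things in the scene. Friction and masses are not known exactly. Their poses are not given: they have to be found in the camera images.
- wheel_centre (a point): Centre of the red valve wheel, on its vertical turning axis, at the middle of the rim's thickness, 102 mm above the bench. The wheel lies level on a brass valve on a white foot plate 110 by 150 mm fixed to the bench. Rim: 55 mm radius at the middle of a 12 mm thick round bar, with three spokes, rim top 108 mm, hub top 113 mm above the bench. The point's axes are those of the foot, not of the wheel; point x is the direction in which the crank knob stands when the valve is shut.
- knob_mid (a point): Grip point in the black crank knob: on the knob's axis, 143 mm above the bench. The knob is an upright cylinder 18 mm in diameter on the wheel's rim, 55 mm out from the wheel's axis, from 110 to 165 mm above the bench. It spins freely on its own pin, so it can be gripped from above and carried round in a circle without turning the hand.
- crank_knob: The black crank knob itself (18 mm diameter, 55 mm tall); origin at the centre of its underside, 110 mm above the bench. Its yaw means nothing, as it spins freely.
- feed_valve (a joint): Angle of the valve wheel in rad, counted over several turns: 0 is shut against a hard stop, it grows as the wheel is opened anticlockwise seen from above; one full turn is 6.283; it can open to 20. It starts between about 0.3 and 0.95 turns open. Turning takes about 0.12 N m (2 to 4 N at the knob) and the wheel stays where it is left.
- primer_head (a point): Top centre of the blue plunger head (38 mm diameter, 10 mm thick, top 103 mm above the bench when up) of the white priming pump, a pot of 84 mm foot diameter fixed to the bench. It is pressed straight down.
- primer (a joint): Plunger travel in m: 0 up, 0.012 fully down at its stop; the spring takes about 2 N to start and 6.5 N at the bottom, and brings it back up.
- amber_jar: Bystander: amber jar with a black cap, 64 mm diameter, 105 mm tall, loose; origin at the centre of its underside.
- white_bowl: Bystander: white ceramic bowl, 90 mm across, 55 mm tall, loose; origin at the centre of its underside.
- beaker: Bystander: glass beaker, 66 mm diameter, 85 mm tall, loose; origin at the centre of its underside.
Things that resemble listed ones, but are neither listed nor needed, are in the scene too. Of the things that look like the part that bears primer_head, take the one that is farthest from the robot's base at the start.

How it is judged:
On the way, in this order (a step that is already met when the one before it is completed fails the run):
1. the blue plunger is pressed down to its stop (value of joint primer above 0.0105 m), for 0.1 s.
2. with the plunger up again, the valve is shut against its stop (value of joint primer below 0.003 m and value of joint feed_valve below 0.1 rad), for 0.1 s.
At the end, for the whole second after the job is handed in: The valve rests two full turns (within 0.2 rad, 11 degrees) open from its stop, the plunger is up, and the crank knob is held between the fingers (over 1.5 N on it, grasp point within 14 mm of the knob's axis and 35 mm of its grip point); bystanders are not shifted 30 mm or tipped (value of joint feed_valve between 12.366 and 12.766 rad and velocity of joint feed_valve between -0.1 and 0.1 rad/s and value of joint primer below 0.003 m and contact force between the fingers and crank_knob above 1.5 N and horizontal distance between the grasp point and knob_mid below 0.014 m and distance between the grasp point and knob_mid below 0.035 m); the arm keeps its last pose, push and grip.
It fails at once if the amber jar is shifted more than 30 mm or tipped (distance of amber_jar from where it was at the start of the episode above 0.03 m or angle between amber_jar's own z axis and vertical above 0.35 rad).
It fails at once if the white bowl is shifted more than 30 mm or tipped (distance of white_bowl from where it was at the start of the episode above 0.03 m or angle between white_bowl's own z axis and vertical above 0.35 rad).
It fails at once if the beaker is shifted more than 30 mm or tipped (distance of beaker from where it was at the start of the episode above 0.03 m or angle between beaker's own z axis and vertical above 0.35 rad).
It also fails if it takes over 72 s, if anything falls off the work surface, if the arm or the gripper's body presses on something with over 40 N, if the wrist force passes 120 N, or if a joint passes its speed limit or range.

### The arm

A 7-joint arm with a two-finger parallel gripper is mounted at the origin on the work surface. World frame = base frame: x ahead of the robot, y to its left, z up, the work surface at z = 0. Lengths are in m, angles in rad, forces in N, time in s.
With the tool pointing down it reaches from about 0.4 to 0.875 m from the base axis. Payload 6.5 kg.
Tool frame: the origin (TCP) lies at the very end of the fingers, on their centre line; the grasp point (between the pads) lies 19 mm behind it (env.hold_point_z is the distance from the TCP to the grasp point, in m); z points along the fingers, y is the line along which they close (so a half turn about z gives the same grasp; the last joint's range is limited). The gripper opens to 88 mm and grips with 3 to 60 N. Pads are 18 mm wide; open, the fingers measure 123 mm over their backs; the gripper's body (75 mm by 187 mm) begins 45 mm behind the grasp point.
Start: joints at [-1.295, 0.536, -0.004, 1.538, 0.003, 1.067, -0.071], TCP at [0.218, 0.612, 0.239] pointing down, gripper open.
Joint ranges: [-2.7, 2.7], [-0.37, 2.16], [-1.27, 1.26], [0.24, 2.4], [-1.31, 4.45], [0.19, 1.91], [-2.76, 2.76]. Speed limits (rad/s): [2.39, 2.39, 3.14, 3.14, 3.14, 3.14, 3.14].

### API

Orientations are given as a rotation vector (axis times angle).
In Python, from plant import env gives the robot as it stands. The module is installed in compiled form; this text tells all that it offers.
- The arm moves only by the tool step_arm, never from a script. Its argument "plan" is a list of rows, each a list of 5 numbers: the opening, from -1 (shut) to 1 (fully open), then the shift along the world's x, y, z as a fraction of full scale, then the turn about the world's z as a fraction of full scale. In form: [[fingers, dx, dy, dz, yaw], ...]. A call has exactly 8 rows; each row shifts and turns the commanded pose from where the row before left it; what a row does not reach is not made up. Full scale, the value 1, is 1 m for a shift and 10 degrees for a turn. A row lasts 1/8 s, in which the tool goes at most 62.5 mm and 10.7 degrees, less where a joint would pass 70% of its speed; a pose out of reach is approached as far as the arm can. A call with a number of a shift or a turn outside -1 to 1 is refused whole. A call with a gripper value outside its range is refused whole. The fingers move at their own pace and stop on an object; "squeeze" is the grip in N (left out, the last holds). Time passes only in rows, so rows that do not move let the fingers close, or fill a call up. It gives the time, the measured TCP pose, the force, the opening and the grip force at its end, in the units of the state.
- env.state(): the state, without advancing time (a new reading comes with each control period).
- env.grab_frame(name): name is "scene" or "top" or "wrist"; returns (picture, depth): 420x560x3 uint8, blue, green, red; 420x560 float32, m along the optical axis (not along the pixel's ray), 0 where there is no reading.
- env.calibration(name): a dict with "fx", "fy", "cx", "cy" (pixels), "world_from_camera" (4x4, takes a point from camera to world coordinates). Camera axes: x right, y down, z forward; pixel columns grow to the right and rows downward; lengths in m; the calibration is good to about 2 mm. A picture is of the moment at which its call begins: read the wrist's pose just before it. calibration takes no time and is no camera call; for the wrist camera it gives the pose at the moment of the call.
- env.sign_off(): hands the job in; it is judged then, once.
The state is a dict: "time": time; "joint_positions": joint angles; "joint_vel": joint speeds; "joint_torque": joint torques, N m; "position": TCP position; "tool_rot": TCP orientation; "wrist_force": force on the tool from outside, world axes, zero at the start; "moment": the same for the moment, N m; "gripper_width": finger opening in m; "grip_force": force on a finger pad.
Only numpy, scipy, OpenCV 4.12 (cv2) and the standard library are available. Lean on these libraries where they do the work, as an engineer would, in place of code of your own. Each camera call takes 0.05 s, during which the arm holds its last target. There are 200 camera calls.

## Working session

There is one attempt and no reset: what is moved stays moved. The work goes in short steps, Python scripts to look and compute and a tool call to move; the robot and the scene stay as the last step left them, time stands still between calls to the robot, and variables do not carry over. Pictures are saved under pics/ and viewed, at most 10 in all, crops included, and the job is handed in when it is done.

Besides the shell and the picture viewer there is one more tool, called after "Call:" by a JSON object that holds its "name" and its "arguments". step_arm: Moves the arm, as the interface text tells. Shift numbers are shares of 1 m and turn numbers shares of 10 degrees, none past 1 either way. Its arguments: {"type":"object","properties":{"plan":{"type":"array","items":{"type":"array","items":{"type":"number","minimum":-1,"maximum":1}}},"squeeze":{"type":"number"}},"required":["plan"]}

```bash
mkdir -p pics
cat > h.py <<'E'
import numpy as np, cv2
from plant import env
def grab(n):
    c=env.calibration(n); p,d=env.grab_frame(n); return p,d,c
def pt(c,d,u,v,z=None):
    T=np.array(c["world_from_camera"]); r=np.array([(u-c["cx"])/c["fx"],(v-c["cy"])/c["fy"],1.])
    if z is None:
        return T[:3,:3]@(r*d[int(v),int(u)])+T[:3,3]
    w=T[:3,:3]@r; return T[:3,3]+w*(z-T[2,3])/w[2]
E
python3 - <<'E'
from h import *
for n in("top","scene"):
    p,d,c=grab(n); cv2.imwrite(f"pics/{n}0.png",p); np.savez(f"{n}0.npz",p=p,d=d,**c)
s=env.state(); print(s)
E
```

```text
{'time': 0.1, 'joint_positions': array([-1.29521385,  0.53710264, -0.00445021,  1.53873623,  0.0025876 ,
        1.06729112, -0.07120315]), 'joint_vel': array([-1.09984822e-04, -6.19222284e-04,  2.42693845e-04, -1.90165241e-03,
       -1.19368250e-03, -1.05757393e-03,  8.33906554e-05]), 'joint_torque': array([ 1.94529828e-03, -5.72074556e+01,  9.93397348e-01, -2.52228498e+01,
       -5.61810855e-02,  1.34873658e-02,  3.97788870e-05]), 'position': array([0.2176797 , 0.61189692, 0.23793349]), 'tool_rot': array([-5.34121051e-01, -3.09568710e+00,  2.39176218e-03]), 'wrist_force': array([ 0.43557645,  0.58160982, -0.18506493]), 'moment': array([-0.04953102, -0.01153653,  0.01123599]), 'grip_force': 0.0, 'gripper_width': 0.08791367111895622}
```

View pics/top0.png

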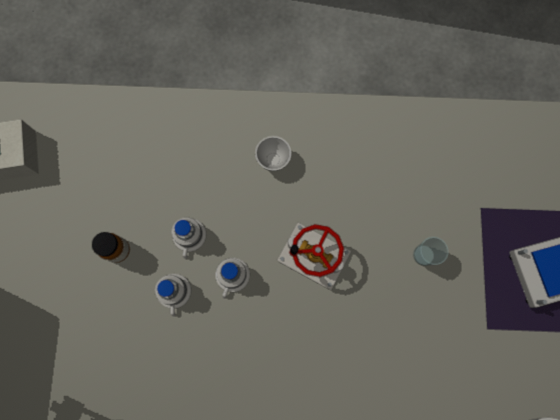

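View pics/scene0.png

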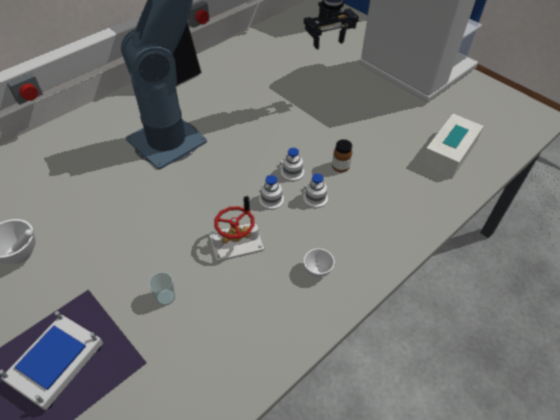

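The top view shows three blue-headed pumps at about (184,228), (166,289) and (230,271). It also shows the red wheel near (318,250), its black knob at (294,250), the jar at (105,245), the bowl at (273,154) and the beaker at (425,254). Next I'll measure them and enlarge the wheel.

Run:
```python
from h import *
f=np.load("top0.npz"); c={k:f[k] for k in("fx","fy","cx","cy","world_from_camera")}; p=f["p"];d=f["d"]
print(c["fx"],c["world_from_camera"].round(3))
hsv=cv2.cvtColor(p,cv2.COLOR_BGR2HSV)
def blobs(m,z,amin):
    n,l,s,ce=cv2.connectedComponentsWithStats(m)
    for i in range(1,n):
        if s[i,4]>amin:
            q=pt(c,d,*ce[i],z); dd=pt(c,d,*ce[i]); print(ce[i].round(1),s[i],q.round(4),dd.round(3),"r",np.hypot(*q[:2]).round(4))
print("blue");blobs(cv2.inRange(hsv,(105,150,60),(130,255,255)),.103,60)
m=cv2.inRange(hsv,(0,150,60),(6,255,255))|cv2.inRange(hsv,(174,150,60),(180,255,255))
print("red");blobs(m,.102,60)
ys,xs=np.nonzero(m); k=(abs(xs-318)<40)&(abs(ys-250)<40)
P=np.array([pt(c,d,u,v,.105)[:2] for u,v in zip(xs[k],ys[k])]).astype(np.float32)
print("enclosing",cv2.minEnclosingCircle(P))
for n,(u,v),z in(("knob",(294,250),.165),("jar",(105,245),.105),("bowl",(273,154),.055),("beaker",(424,255),.085)): print(n,pt(c,d,u,v,z).round(3),pt(c,d,u,v).round(3))
cv2.imwrite("pics/crop1.png",cv2.resize(p[215:300,150:370],None,fx=3.6,fy=3.6,interpolation=cv2.INTER_CUBIC))
```

```text
500.56561382717376 [[ 0.037 -0.975  0.218  0.37 ]
 [-0.999 -0.037  0.003 -0.014]
 [ 0.005 -0.218 -0.976  1.233]
 [ 0.     0.     0.     1.   ]]
blue
[182.3 227.4] [175 220  16  15 184] [0.5737 0.1983 0.103 ] [ 0.37  -0.014  1.233] r 0.607
[549.  268.2] [532 245  28  52 975] [ 0.5112 -0.6365  0.103 ] [ 0.516 -0.658  0.064] r 0.8164
[229.3 270.6] [222 263  16  16 203] [0.479  0.0851 0.103 ] [0.479 0.085 0.104] r 0.4866
[165.4 288. ] [158 280  16  16 202] [0.4351 0.2254 0.103 ] [0.435 0.225 0.102] r 0.49
red
[318.9 250.4] [290 225  54  52 811] [ 0.5325 -0.1158  0.102 ] [ 0.531 -0.115  0.112] r 0.545
enclosing ((0.532733678817749, -0.11024629324674606), 0.06078260764479637)
knob [ 0.522 -0.057  0.165] [ 0.522 -0.057  0.167]
jar [0.526 0.37  0.105] [0.526 0.369 0.107]
bowl [ 0.775 -0.003  0.055] [ 0.793 -0.002  0.003]
beaker [ 0.533 -0.36   0.085] [ 0.545 -0.384  0.006]
```

View pics/crop1.png

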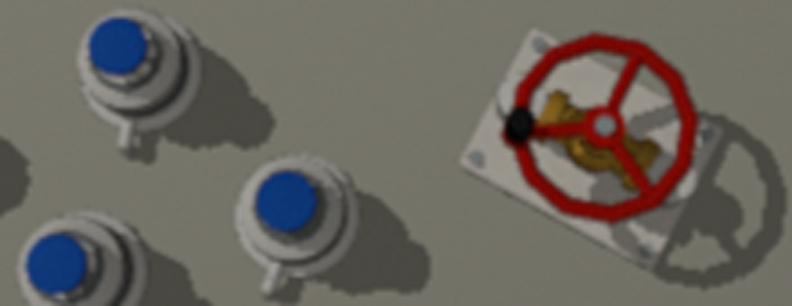

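The crop shows the hub at crop (604,125), the knob top at (519,125), and the foot tilted in the image. The measurements fit: rim outer radius 60.8 mm, knob 54 mm from the wheel centre. The farthest pump is at (0.574, 0.198), r = 0.607. I'll move towards it with the fingers shut.

Call:
{"name": "step_arm", "arguments": {"plan": [[-1, 0.034, -0.04, -0.004, 0], [-1, 0.034, -0.04, -0.004, 0], [-1, 0.034, -0.04, -0.004, 0], [-1, 0.034, -0.04, -0.004, 0], [-1, 0.034, -0.04, -0.004, 0], [-1, 0.034, -0.04, -0.004, 0], [-1, 0.034, -0.04, -0.004, 0], [-1, 0.034, -0.04, -0.004, 0]], "squeeze": 20}}

```text
time: 1.1
position: [0.4906, 0.2909, 0.2064]
tool_rot: [-0.534, -3.096, 0.0]
wrist_force: [-0.1, 0.3, -0.2]
gripper_width: 0.0104
grip_force: 0.0
```

Call:
{"name": "step_arm", "arguments": {"plan": [[-1, 0.028, -0.031, -0.01, 0], [-1, 0.028, -0.031, -0.01, 0], [-1, 0.0275, -0.0305, -0.01, 0], [-1, 0, 0, -0.02, 0], [-1, 0, 0, -0.02, 0], [-1, 0, 0, -0.015, 0], [-1, 0, 0, 0, 0], [-1, 0, 0, 0, 0]]}}

```text
time: 2.1
position: [0.5737, 0.2002, 0.1223]
tool_rot: [0.534, 3.095, 0.001]
wrist_force: [0.7, -0.6, -0.1]
gripper_width: 0.0005
grip_force: 0.0
```

Run:
```python
from h import *
print(env.state()["position"],env.state()["gripper_width"])
a=grab("wrist")[0]; b=grab("top")[0][190:330,120:260]
cv2.imwrite("pics/w1.png",np.hstack([cv2.resize(a,(430,323)),cv2.resize(b,(323,323),interpolation=cv2.INTER_CUBIC)]))
```

```text
[0.57374588 0.20015682 0.12230443] 0.0004568631921199221
```

View pics/w1.png

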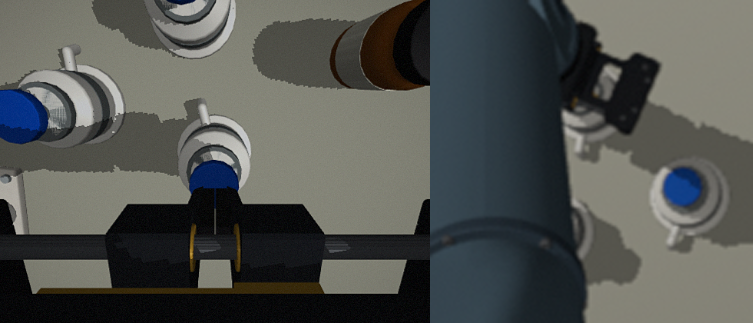

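The wrist view shows the shut fingers centred on the blue head at about (214,180). I'll press slowly.

Call:
{"name": "step_arm", "arguments": {"plan": [[-1, 0, -0.001, -0.01, 0], [-1, 0, -0.001, -0.008, 0], [-1, 0, 0, -0.005, 0], [-1, 0, 0, -0.004, 0], [-1, 0, 0, -0.003, 0], [-1, 0, 0, -0.001, 0], [-1, 0, 0, 0, 0], [-1, 0, 0, 0, 0]]}}

```text
time: 3.2
position: [0.5733, 0.1977, 0.0915]
tool_rot: [-0.534, -3.096, 0.0]
wrist_force: [-3.5, -1.5, 10.3]
gripper_width: 0.0003
grip_force: 5.1
```

Call:
{"name": "step_arm", "arguments": {"plan": [[-1, 0, 0, -0.002, 0], [-1, 0, 0, -0.001, 0], [-1, 0, 0, 0, 0], [-1, 0, 0, 0, 0], [-1, 0, 0, 0, 0], [-1, 0, 0, 0.01, 0], [-1, 0, 0, 0.02, 0], [-1, 0, 0, 0.03, 0]]}}

```text
time: 4.2
position: [0.5728, 0.1978, 0.148]
tool_rot: [-0.534, -3.095, 0.001]
wrist_force: [-0.0, 0.0, 0.1]
gripper_width: 0.0002
grip_force: 0.0
```

Call:
{"name": "step_arm", "arguments": {"plan": [[1, 0, 0, 0.03, 0], [1, 0, 0, 0.027, 0], [1, -0.01, -0.05, 0, 0], [1, -0.01, -0.05, 0, 0], [1, -0.01, -0.05, 0, 0], [1, -0.01, -0.05, 0, 0], [1, -0.011, -0.055, 0, 0], [1, 0, 0, 0, 0]]}}

```text
time: 5.2
position: [0.5214, -0.0623, 0.2053]
tool_rot: [0.547, 3.093, -0.003]
wrist_force: [-0.3, 0.5, -0.5]
gripper_width: 0.0781
grip_force: 0.0
```

Run:
```python
from h import *
print(env.state()["position"],env.state()["gripper_width"])
a,d,c=grab("wrist"); b=grab("top")[0][190:330,200:340]
np.savez("w2.npz",p=a,d=d,**c)
P=np.array([pt(c,d,u,v) for v in range(0,420,2) for u in range(0,560,2) if d[v,u]>0 and a[v,u].max()<60])
K=P[(abs(P[:,2]-.165)<.006)&(np.hypot(P[:,0]-.522,P[:,1]+.057)<.03)]
print(len(K),K.min(0),K.max(0),K.mean(0))
cv2.imwrite("pics/w2.png",np.hstack([cv2.resize(a,(430,323)),cv2.resize(b,(323,323),interpolation=cv2.INTER_CUBIC)]))
```

```text
[ 0.52136324 -0.06234678  0.20534798] 0.07810971224554474
136 [ 0.51607155 -0.06406914  0.15902917] [ 0.53142878 -0.04795447  0.1665287 ] [ 0.52312431 -0.0560035   0.16420077]
```

View pics/w2.png

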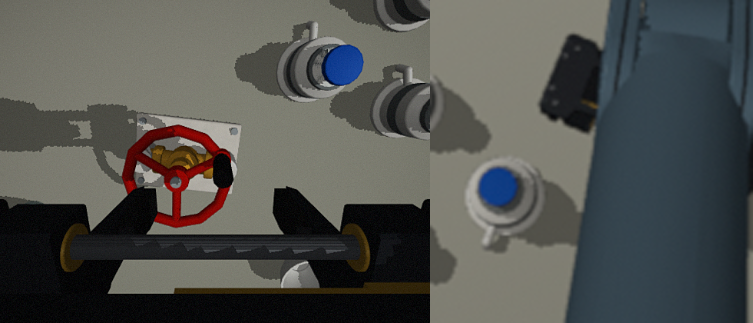

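The knob at (222,170) lies between the open fingers, and depth gives its axis at (0.5225, -0.0565). I'll descend and grip.

Call:
{"name": "step_arm", "arguments": {"plan": [[1, 0, 0, 0, 0], [1, 0, 0, -0.025, 0], [1, 0, 0, -0.028, 0], [1, 0, 0, -0.025, 0], [1, 0, 0, -0.003, 0], [-1, 0, 0, 0, 0], [-1, 0, 0, 0, 0], [-1, 0, 0, 0, 0]], "squeeze": 30}}

```text
time: 6.3
position: [0.5229, -0.0571, 0.1245]
tool_rot: [0.534, 3.094, 0.0]
wrist_force: [-0.2, -0.4, -0.9]
gripper_width: 0.0603
grip_force: 0.0
```

Call:
{"name": "step_arm", "arguments": {"plan": [[-1, 0, 0, 0, 0], [-1, 0, 0, 0, 0], [-1, 0, 0, 0, 0], [-1, 0, 0, 0, 0], [-1, 0, 0, 0, 0], [-1, 0, 0, 0, 0], [-1, 0, 0, 0, 0], [-1, 0, 0, 0, 0]]}}

```text
time: 7.3
position: [0.5226, -0.0562, 0.1238]
tool_rot: [0.533, 3.096, 0.001]
wrist_force: [0.9, 5.8, -0.6]
gripper_width: 0.0169
grip_force: 30.0
```

Gripped at 101° on the circle. A table of 15° chord shifts, clockwise:

Run:
```python
import numpy as np
a=np.radians(101-15*np.arange(25)); P=.055*np.c_[np.cos(a),np.sin(a)]; R=P.round(3)
for i in range(24): print(101-15*i,'->',(R[i+1]-R[i]).round(3).tolist(),(R[i+1]+[.533,-.110]).round(3).tolist())
```

```text
101 -> [0.014, 0.001] [0.537, -0.055]
86 -> [0.014, -0.003] [0.551, -0.058]
71 -> [0.013, -0.006] [0.564, -0.064]
56 -> [0.011, -0.01] [0.575, -0.074]
41 -> [0.007, -0.012] [0.582, -0.086]
26 -> [0.005, -0.014] [0.587, -0.1]
11 -> [0.001, -0.014] [0.588, -0.114]
-4 -> [-0.003, -0.014] [0.585, -0.128]
-19 -> [-0.006, -0.013] [0.579, -0.141]
-34 -> [-0.01, -0.011] [0.569, -0.152]
-49 -> [-0.012, -0.007] [0.557, -0.159]
-64 -> [-0.014, -0.005] [0.543, -0.164]
-79 -> [-0.014, -0.001] [0.529, -0.165]
-94 -> [-0.014, 0.003] [0.515, -0.162]
-109 -> [-0.013, 0.006] [0.502, -0.156]
-124 -> [-0.011, 0.01] [0.491, -0.146]
-139 -> [-0.007, 0.012] [0.484, -0.134]
-154 -> [-0.005, 0.014] [0.479, -0.12]
-169 -> [-0.001, 0.014] [0.478, -0.106]
-184 -> [0.003, 0.014] [0.481, -0.092]
-199 -> [0.006, 0.013] [0.487, -0.079]
-214 -> [0.01, 0.011] [0.497, -0.068]
-229 -> [0.012, 0.007] [0.509, -0.061]
-244 -> [0.014, 0.005] [0.523, -0.056]
```

Call:
{"name": "step_arm", "arguments": {"plan": [[-1, 0.014, 0.001, 0, 0], [-1, 0.014, -0.003, 0, 0], [-1, 0.013, -0.006, 0, 0], [-1, 0.011, -0.01, 0, 0], [-1, 0.007, -0.012, 0, 0], [-1, 0.005, -0.014, 0, 0], [-1, 0.001, -0.014, 0, 0], [-1, 0, 0, 0, 0]]}}

```text
time: 8.3
position: [0.5845, -0.1184, 0.1236]
tool_rot: [-0.539, -3.089, 0.004]
wrist_force: [-10.8, 0.1, 11.3]
gripper_width: 0.0165
grip_force: 30.0
```

Call:
{"name": "step_arm", "arguments": {"plan": [[-1, -0.003, 0, 0, 0], [-1, -0.003, -0.014, 0, 0], [-1, -0.006, -0.013, 0, 0], [-1, 0, 0, 0, 0], [-1, 0, 0, 0, 0], [-1, 0, 0, 0, 0], [-1, 0, 0, 0, 0], [-1, 0, 0, 0, 0]]}}

```text
time: 9.3
position: [0.5788, -0.1356, 0.1238]
tool_rot: [0.526, 3.093, 0.013]
wrist_force: [6.6, 16.8, -2.0]
gripper_width: 0.0167
grip_force: 30.0
```

The arm is stalled at -27° with about 18 N tangential load, against the 2–4 N the wheel needs. That angle matches a foot axis, so the valve is at its stop. The fitted centre is (0.530, -0.110). Now two turns anticlockwise.

Call:
{"name": "step_arm", "arguments": {"plan": [[-1, 0.006, 0.013, 0, 0], [-1, 0.003, 0.014, 0, 0], [-1, -0.001, 0.014, 0, 0], [-1, -0.005, 0.014, 0, 0], [-1, -0.007, 0.012, 0, 0], [-1, -0.011, 0.01, 0, 0], [-1, -0.013, 0.006, 0, 0], [-1, -0.014, 0.003, 0, 0]]}}

```text
time: 10.3
position: [0.5325, -0.0556, 0.1237]
tool_rot: [0.533, 3.096, 0.0]
wrist_force: [2.4, -3.8, -1.5]
gripper_width: 0.017
grip_force: 30.0
```

Call:
{"name": "step_arm", "arguments": {"plan": [[-1, -0.014, -0.001, 0, 0], [-1, -0.014, -0.005, 0, 0], [-1, -0.012, -0.007, 0, 0], [-1, -0.01, -0.011, 0, 0], [-1, -0.006, -0.013, 0, 0], [-1, -0.003, -0.014, 0, 0], [-1, 0.001, -0.014, 0, 0], [-1, 0.005, -0.014, 0, 0]]}}

```text
time: 11.3
position: [0.4801, -0.1347, 0.1238]
tool_rot: [-0.533, -3.095, -0.003]
wrist_force: [5.1, 5.7, -2.1]
gripper_width: 0.0171
grip_force: 30.0
```

Call:
{"name": "step_arm", "arguments": {"plan": [[-1, 0.007, -0.012, 0, 0], [-1, 0.011, -0.01, 0, 0], [-1, 0.013, -0.006, 0, 0], [-1, 0.014, -0.003, 0, 0], [-1, 0.014, 0.001, 0, 0], [-1, 0.014, 0.005, 0, 0], [-1, 0.012, 0.007, 0, 0], [-1, 0.01, 0.011, 0, 0]]}}

```text
time: 12.3
position: [0.5738, -0.1438, 0.1237]
tool_rot: [-0.537, -3.092, 0.002]
wrist_force: [-5.7, 0.9, 5.5]
gripper_width: 0.0171
grip_force: 30.0
```

Call:
{"name": "step_arm", "arguments": {"plan": [[-1, 0.006, 0.013, 0, 0], [-1, 0.003, 0.014, 0, 0], [-1, -0.001, 0.014, 0, 0], [-1, -0.005, 0.014, 0, 0], [-1, -0.007, 0.012, 0, 0], [-1, -0.011, 0.01, 0, 0], [-1, -0.013, 0.006, 0, 0], [-1, -0.014, 0.003, 0, 0]]}}

```text
time: 13.3
position: [0.5324, -0.0556, 0.1237]
tool_rot: [0.534, 3.096, 0.0]
wrist_force: [3.2, -3.2, -0.7]
gripper_width: 0.0171
grip_force: 30.0
```

Call:
{"name": "step_arm", "arguments": {"plan": [[-1, -0.014, -0.001, 0, 0], [-1, -0.014, -0.005, 0, 0], [-1, -0.012, -0.007, 0, 0], [-1, -0.01, -0.011, 0, 0], [-1, -0.006, -0.013, 0, 0], [-1, -0.003, -0.014, 0, 0], [-1, 0.001, -0.014, 0, 0], [-1, 0.005, -0.014, 0, 0]]}}

```text
time: 14.3
position: [0.4801, -0.1347, 0.1237]
tool_rot: [-0.534, -3.095, -0.003]
wrist_force: [4.6, 5.6, -1.6]
gripper_width: 0.0171
grip_force: 30.0
```

Call:
{"name": "step_arm", "arguments": {"plan": [[-1, 0.007, -0.012, 0, 0], [-1, 0.011, -0.01, 0, 0], [-1, 0.013, -0.006, 0, 0], [-1, 0.014, -0.003, 0, 0], [-1, 0.014, 0.001, 0, 0], [-1, 0.014, 0.005, 0, 0], [-1, 0.012, 0.007, 0, 0], [-1, 0.01, 0.011, 0, 0]]}}

```text
time: 15.3
position: [0.5736, -0.144, 0.1237]
tool_rot: [-0.537, -3.092, 0.002]
wrist_force: [-4.5, -0.3, 5.6]
gripper_width: 0.0168
grip_force: 30.0
```

Call:
{"name": "step_arm", "arguments": {"plan": [[-1, 0.002, 0.004, 0, 0], [-1, 0.001, 0.002, 0, 0], [-1, 0, 0, 0, 0], [-1, 0, 0, 0, 0], [-1, 0, 0, 0, 0], [-1, 0, 0, 0, 0], [-1, 0, 0, 0, 0], [-1, 0, 0, 0, 0]]}}

```text
time: 16.3
position: [0.5784, -0.1361, 0.1237]
tool_rot: [0.534, 3.096, -0.0]
wrist_force: [0.2, -2.6, 2.6]
gripper_width: 0.017
grip_force: 30.0
```

Run:
```python
from h import *
s=env.state();print(s["position"],s["wrist_force"],s["grip_force"],np.abs(s["joint_vel"]).max())
a,d,c=grab("wrist"); b,e,k=grab("top")
P=np.array([pt(c,d,u,v) for v in range(0,420,2) for u in range(0,560,2) if d[v,u]>0 and a[v,u].max()<60])
K=P[(abs(P[:,2]-.165)<.003)&(np.hypot(P[:,0]-.579,P[:,1]+.136)<.014)]
if len(K): print(len(K),K.min(0),K.max(0))
# foot edge orientation from the first top image
f=np.load("top0.npz"); cc={k:f[k] for k in("fx","fy","cx","cy","world_from_camera")}
q=[pt(cc,None,150+u/3.6,215+v/3.6,.008) for u,v in((532,30),(462,160),(655,268))]
for i,j in((0,1),(1,2)): w=q[j]-q[i]; print(np.linalg.norm(w),np.degrees(np.arctan2(w[1],w[0])))
cv2.imwrite("pics/w3.png",np.hstack([cv2.resize(a,(400,300)),cv2.resize(b,(400,300))]))
```

```text
[ 0.57841334 -0.13613844  0.12371972] [ 0.21143556 -2.56542494  2.63287357] 30.000288896262646 0.0012515548540770931
154 [ 0.56613845 -0.14386835  0.16208614] [ 0.57962834 -0.12344081  0.16797512]
0.10255963870801228 153.78187872892005
0.14879099701960433 -117.19299939453354
```

View pics/w3.png

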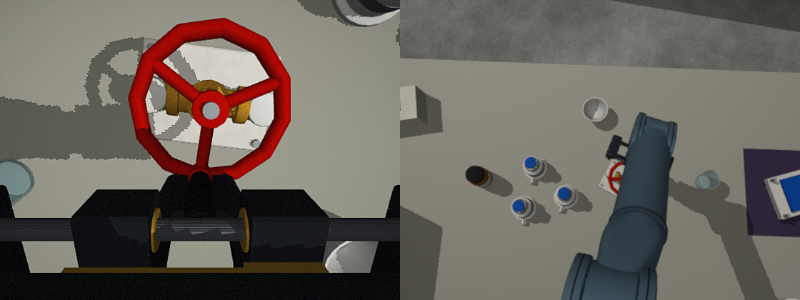

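The wrist view shows the knob held between the pads at about (203,180). In the top view the jar, bowl and beaker stand where they were and the pump head is up. The TCP is 0.7 mm from where it stood at the stop, and the foot axis at -26.7° agrees with the stop at -27°. Handing in.

```bash
python3 -c "from plant import env; print(env.sign_off())"
```

```text
the job is handed in; nothing more can be done
None
```

I pressed the plunger to its stop and it sprang back, shut the valve against its stop and backed it off two full turns; I handed in at about 16 s with the knob still gripped at 30 N and the jar, bowl and beaker looking unmoved, but the hand-in returned no verdict.

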